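# Catch stoppers from the gravity dispenser

### The job

Pick up the blue catch cup by its handle and hold it under the lip of the white chute, pushing the orange paddle back with the cup's side so that the gate drops and both rubber stoppers slide off the chute into the cup. Then stand the cup upright on the open worktop with both stoppers in it and let go; no stopper may land on the worktop.

Things in the scene. Friction and masses are not known exactly. Their poses are not given: they have to be found in the camera images.
- catch_cup: Blue round plastic cup, 120 g, loose, upright: 60 mm high, outer diameter 80 at the foot, 96 at the rim, wall 3. Origin: centre of its underside, z up. Its one handle runs level along the cup's own -x from the wall to 177 mm from the axis: a bar 16 wide, 38 to 56 mm above the underside. Grip it from above across the bar (fingers closing along cup y), 125 mm from the axis, 46 mm up.
- dispenser: Fixed stopper dispenser: slick white open chute on a post. Origin: on the worktop straight under the middle of the chute's lower edge (lip), 200 mm up; z up. Pieces leave along its own -x, falling 10 to 60 mm in front of the lip. Chute 42 mm wide, rising along +x at 38 degrees. Base plate x +40 to +170 mm. To its right a microscope, 0.38 m tall: world x 0.50 to 0.74, y -0.32 to 0.03 m.
- paddle_face (a point): Centre of the orange paddle's front face, an upright plate 56 wide, 72 high, 18 mm in front of the lip, centre 134 mm up; axes as dispenser. Sprung, 2 N to 5 N: pushed along +x it slides back and 0.47 mm down per mm, to a stop at 36 mm, and returns. Gate is clear at 24 mm. Push 33 mm with the cup's side, rim 45 mm below the lip (its axis ends 33 mm in front of the lip); hold 2 s.
- small_stopper: Dark grey rubber stopper, a blunt cone 23 mm in diameter, 22 mm high, 20 g, loose; leans on the gate, the lower of the two on the chute. Origin: centre of its smaller end face; z along its axis.
- large_stopper: Dark grey rubber stopper, a blunt cone 29 mm in diameter, 24 mm high, 20 g, loose; waits on the chute behind the small one. Origin: centre of its smaller end face; z along its axis.

How it is judged:
On the way, in this order (a step that is already met when the one before it is completed fails the run):
1. the cup is lifted off the worktop while both stoppers are still on the chute (height (world z) of catch_cup above 0.03 m and height (world z) of each of small_stopper, large_stopper above 0.19 m), for 0.2 s.
2. both stoppers are in the cup while it is held up off the worktop near the chute (height (world z) of catch_cup above 0.03 m and horizontal distance between catch_cup and dispenser below 0.2 m and horizontal distance between each of small_stopper, large_stopper and catch_cup below 0.046 m and z of small_stopper in the frame of catch_cup between -0.005 and 0.06 m and z of large_stopper in the frame of catch_cup between -0.005 and 0.06 m), for 0.2 s.
At the end, for the whole second after the job is handed in: The cup stands on the worktop at rest (underside within 12 mm of it), upright within 10 degrees, with both stoppers at rest inside it (their origins within 46 mm of the cup's axis and below the rim) (height (world z) of catch_cup between -0.008 and 0.012 m and angle between catch_cup's own z axis and vertical below 0.17 rad and linear speed of catch_cup below 0.03 m/s and horizontal distance between each of small_stopper, large_stopper and catch_cup below 0.046 m and z of small_stopper in the frame of catch_cup between -0.005 and 0.06 m and z of large_stopper in the frame of catch_cup between -0.005 and 0.06 m and linear speed of each of small_stopper, large_stopper below 0.05 m/s); the robot touches nothing.
It fails at once if a stopper lands on the worktop ((height (world z) of small_stopper below 0.05 m and horizontal distance between small_stopper and catch_cup above 0.06 m) or (height (world z) of large_stopper below 0.05 m and horizontal distance between large_stopper and catch_cup above 0.06 m)).
It also fails if it takes over 48 s, if anything falls off the work surface, if the arm or the gripper's body presses on something with over 40 N, if the wrist force passes 120 N, or if a joint passes its speed limit or range.

### The arm

A 6-joint arm with a two-finger parallel gripper is mounted at the origin on a cart in front of the work surface, level with it; the furniture and walls round the work are solid. World frame = base frame: x ahead of the robot, y to its left, z up, the work surface at z = 0. Lengths are in m, angles in rad, forces in N, time in s.
With the tool pointing down it reaches from about 0.3 to 0.85 m from the base axis. Payload 4.2 kg.
Tool frame: the origin (TCP) lies at the very end of the fingers, on their centre line; the grasp point (between the pads) lies 19 mm behind it (r.hold_point_z is the distance from the TCP to the grasp point, in m); z points along the fingers, y is the line along which they close (so a half turn about z gives the same grasp; the last joint's range is limited). The gripper opens to 91 mm and grips with 3 to 60 N. Pads are 32 mm wide; open, the fingers measure 118 mm over their backs; the gripper's body (76 mm by 178 mm) begins 60 mm behind the grasp point.
Start: joints at [-1.26, 0.32, 1.565, -0, 1.257, -0.02], TCP at [0.187, -0.544, 0.214] pointing down, gripper open.
Joint ranges: [-3.11, 3.11], [-0.84, 2.01], [0.21, 2.61], [-1.34, 4.49], [0.05, 2.63], [-2.56, 2.56]. Speed limits (rad/s): [2.57, 2.57, 3.14, 3.14, 3.14, 3.14].

### API

Orientations are given as a rotation vector (axis times angle).
In Python, from workcell import status, snapshot, camera_model, job, outline_of, r gives the robot as it stands.
- The arm moves only by the shell command python3 -m pendant 'ROWS'. ROWS is JSON, a list of rows, each an object of numbers: "hand": the closure, from -1 (fully open) to 1 (shut); "x", "y", "z": the shift along the tool's x, y, z as a fraction of full scale; "ax", "ay", "az": the turn, a rotation vector about the tool's x, y, z as a fraction of full scale. In form: [{"hand": .., "x": .., "y": .., "z": .., "ax": .., "ay": .., "az": ..}, ...]. A call has 1 to 8 rows; each row is the pose to reach, as a shift and turn from the pose commanded when the call began, along the tool's axes at that moment, turning the shorter way round; what a row does not reach only later rows make up. Full scale, the value 1, is 0.5 m for a shift and pi rad for a turn. A row lasts 1/8 s, in which the tool goes at most 62.5 mm and 10.7 degrees, less where a joint would pass 70% of its speed; a pose out of reach is approached as far as the arm can. A call with a number of a shift or a turn outside -1 to 1 is refused whole. A call with a gripper value outside its range is refused whole. The fingers move at their own pace and stop on an object; the grip force is fixed at half the most. Time passes only in rows, so rows that repeat a pose let the fingers close. It gives the time, the measured TCP pose, the force, the opening and the grip force at its end, in the units of the state.
- status.observe(): the state, without advancing time (a new reading comes with each control period).
- snapshot(name): name is "scene" or "top" or "wrist"; returns the picture (480x640x3 uint8, red, green, blue); there is no depth.
- camera_model(name): a dict with "intrinsics" (3x3 intrinsics, pixels), "dist" ([k1, k2, p1, p2, k3] as OpenCV has them; the pictures are not rectified), "world_from_camera" (4x4, takes a point from camera to world coordinates); the wrist camera has in their place "tool_from_camera" (4x4, takes a point from camera to tool coordinates, whose origin is the TCP and whose axes are the flange's). Camera axes: x right, y down, z forward; pixel columns grow to the right and rows downward; lengths in m; the calibration is good to about 2 mm. A picture is of the moment at which its call begins: read the wrist's pose just before it. camera_model takes no time and is no camera call.
- job.finish_job(): hands the job in; it is judged then, once.
Trained networks look in the newest picture that a camera, given by its name, has taken for a name from the list of things; names that differ only in an ending like _2 or _b are one class to them, and where a whole thing is asked for, a point or a joint stands for the part that bears it (a point fixed in the world has none). Each returns a list of dicts, best first, with "score" (0 to 1); they miss things now and then, are a little off and sometimes report something else, mostly with a low value. They report only what shows in the picture. A call takes as long as a camera call.
- outline_of(camera, name): "region" (480x640 bool, what is visible of it) and "uv" ([column, row] in pixels, amid what is visible of it).
The state is a dict: "t": time; "joint_positions": joint angles; "dq": joint speeds; "effort": joint torques, N m; "position": TCP position; "eef_rot": TCP orientation; "ft_force": force on the tool from outside, world axes, zero at the start; "torque": the same for the moment, N m; "grip_width": finger opening in m; "grasp_force": force on a finger pad.
Only numpy, scipy, OpenCV 4.12 (cv2) and the standard library are available. Lean on these libraries where they do the work, as an engineer would, in place of code of your own. Each camera call takes 0.05 s, during which the arm holds its last target. There are 200 camera calls.

## Working session

There is one attempt and no reset: what is moved stays moved. The work goes in short steps, Python scripts to look and compute and a shell command to move; the robot and the scene stay as the last step left them, time stands still between calls to the robot, and variables do not carry over. Pictures are saved under pics/ and viewed, at most 10 in all, crops included, and the job is handed in when it is done.

```bash
mkdir -p pics; ls
python3 - <<'E'
from workcell import status, snapshot, camera_model, job, outline_of, r
import cv2, numpy as np
s=status.observe(); print({k:np.round(v,3) for k,v in s.items()})
ims=[]
for n in("scene","top"):
    im=snapshot(n); cv2.imwrite(f"pics/{n}0.png",im[...,::-1])
    c=camera_model(n); print(n,c["intrinsics"],c["dist"],np.round(c["world_from_camera"],3))
    for t in("catch_cup","dispenser","paddle_face","small_stopper","large_stopper"):
        o=outline_of(n,t); print(n,t,[(round(d["score"],2),np.round(d["uv"]),d["region"].sum()) for d in o[:3]])
E
```

```text
pics
{'t': np.float64(0.0), 'joint_positions': array([-1.26 ,  0.32 ,  1.566, -0.   ,  1.257, -0.02 ]), 'dq': array([ 0.001,  0.001, -0.   ,  0.   ,  0.001,  0.001]), 'effort': array([ 3.0000e-03, -4.1246e+01, -2.3197e+01,  7.3000e-02,  4.6000e-02,
       -0.0000e+00]), 'position': array([ 0.187, -0.543,  0.213]), 'eef_rot': array([-3.097, -0.517,  0.   ]), 'ft_force': array([-0.053,  0.54 ,  0.936]), 'torque': array([0.001, 0.029, 0.023]), 'grasp_force': np.float64(0.0), 'grip_width': np.float64(0.091)}
scene [[494.95674337   0.         325.7633487 ]
 [  0.         494.95674337 234.8166549 ]
 [  0.           0.           1.        ]] [-0.13272351  0.          0.          0.          0.        ] [[ 0.577 -0.623  0.528  0.192]
 [-0.816 -0.443  0.37  -0.077]
 [ 0.004 -0.645 -0.764  0.798]
 [ 0.     0.     0.     1.   ]]
scene catch_cup [(0.75, array([254., 284.]), np.int64(2985))]
scene dispenser [(0.96, array([410., 231.]), np.int64(5624))]
scene paddle_face [(0.59, array([392., 262.]), np.int64(1023))]
scene small_stopper [(0.51, array([393., 232.]), np.int64(210))]
scene large_stopper []
top [[560.95060303   0.         323.28362364]
 [  0.         560.95060303 239.15224629]
 [  0.           0.           1.        ]] [0.0019492 0.        0.        0.        0.       ] [[ 0.005 -0.991  0.136  0.498]
 [-1.    -0.008 -0.022  0.244]
 [ 0.023 -0.136 -0.99   1.012]
 [ 0.     0.     0.     1.   ]]
top catch_cup [(0.83, array([262., 286.]), np.int64(3297)), (0.39, array([392., 184.]), np.int64(350))]
top dispenser [(0.85, array([374., 156.]), np.int64(6508))]
top paddle_face [(0.98, array([387., 214.]), np.int64(363))]
top small_stopper []
top large_stopper [(0.61, array([393., 185.]), np.int64(372))]
```

View pics/scene0.png

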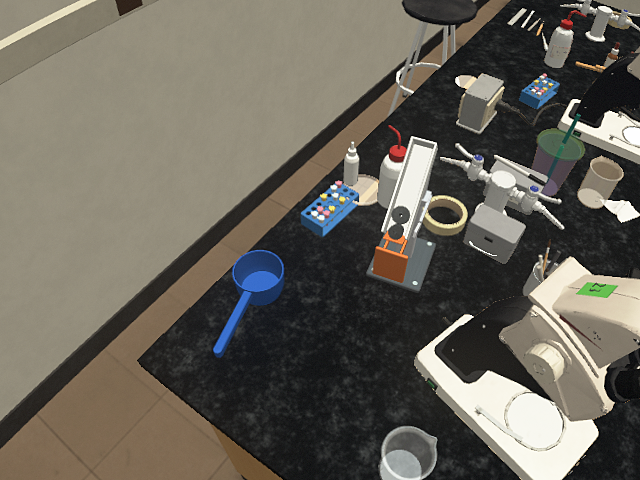

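View pics/top0.png

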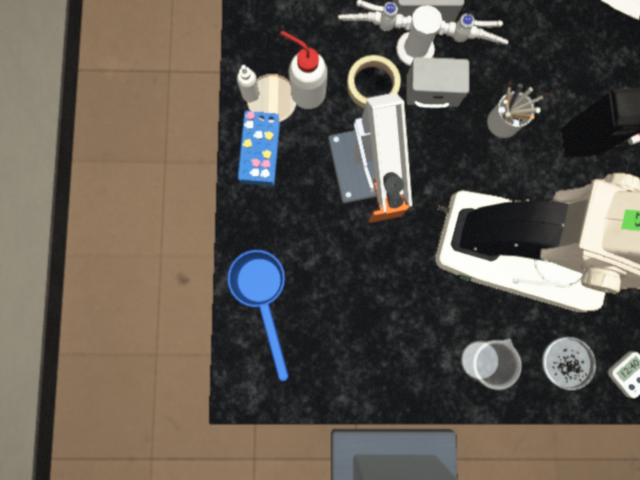

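Scene: cup bowl at (258,277), handle end (218,352); orange paddle at (391,263), chute above it, stoppers at (396,232) and (401,215). Top: bowl (256,278), handle end (283,377), paddle edge (390,213), chute top end (385,98). I'll fit the cup in both views and enlarge the dispenser.

```bash
cat > h.py <<'E'
from workcell import status, snapshot, camera_model, job, outline_of, r
import cv2, numpy as np
from scipy.optimize import minimize, least_squares
from scipy.spatial.transform import Rotation as R
def cam(n):
    c=camera_model(n)
    if n=="wrist":
        s=status.observe(); T=np.eye(4); T[:3,:3]=R.from_rotvec(s["eef_rot"]).as_matrix(); T[:3,3]=s["position"]
        W=T@np.array(c["tool_from_camera"])
    else: W=np.array(c["world_from_camera"])
    return np.array(c["intrinsics"]),np.array(c["dist"]),W
def proj(C,P):
    K,d,W=C; V=np.linalg.inv(W)
    return cv2.projectPoints(np.asarray(P,float).reshape(-1,3),cv2.Rodrigues(V[:3,:3])[0],V[:3,3],K,d)[0].reshape(-1,2)
def hullmask(C,hulls):
    m=np.zeros((480*2,640*2),np.uint8)
    for P in hulls: cv2.fillConvexPoly(m,cv2.convexHull(np.round(proj(C,P)*2*16+8).astype(np.int32)),1,shift=4)
    return m
def cup_hulls(x,y,z,yaw):
    a=np.linspace(0,2*np.pi,48,endpoint=False); c=np.c_[np.cos(a),np.sin(a)]
    cup=np.r_[np.c_[.04*c,0*a],np.c_[.048*c,0*a+.06]]
    bar=np.array([[u,v,w] for u in(-.177,-.044) for v in(-.008,.008) for w in(.038,.056)])
    M=R.from_euler("z",yaw).as_matrix()
    return [h@M.T+[x,y,z] for h in(cup,bar)]
def fit(hf,views,p0,step):
    big=[(C,cv2.resize(m.astype(np.uint8),(1280,960),interpolation=cv2.INTER_NEAREST)>0) for C,m in views]
    def f(p):
        e=0
        for C,m in big:
            h=hullmask(C,hf(*p))>0; e+=1-(h&m).sum()/(h|m).sum()
        return e/len(big)
    S=np.vstack([p0]+[np.array(p0)+np.eye(len(p0))[i]*step[i] for i in range(len(p0))])
    o=minimize(f,p0,method="Nelder-Mead",options=dict(initial_simplex=S,xatol=1e-4,fatol=1e-5,maxiter=600)); return o.x,o.fun
def blue(im):
    h=cv2.cvtColor(im,cv2.COLOR_RGB2HSV); m=((h[...,0]>100)&(h[...,0]<125)&(h[...,1]>150)&(h[...,2]>60)).astype(np.uint8)
    return big_cc(m)
def big_cc(m):
    n,l,s,_=cv2.connectedComponentsWithStats(m); return l==1+np.argmax(s[1:,4])
E
python3 - <<'E'
from h import *
v=[]
for n in("scene","top"):
    im=cv2.imread(f"pics/{n}0.png")[...,::-1]; m=blue(np.ascontiguousarray(im)); C=cam(n); v.append((C,m)); print(n,m.sum())
    u0,v0,w,h=(350,125,100,170) if n=="scene" else (340,80,90,150)
    cr=cv2.resize(im[v0:v0+h,u0:u0+w],None,fx=3.5,fy=3.5,interpolation=cv2.INTER_CUBIC)
    globals().setdefault("crs",[]).append(cr)
H=max(c.shape[0] for c in crs)
cv2.imwrite("pics/crop.png",np.hstack([cv2.copyMakeBorder(c,0,H-c.shape[0],0,0,0) for c in crs])[...,::-1])
p0=[.44,.36,0,0.3]
for vv in(v,v[:1],v[1:]):
    pp,e=fit(cup_hulls,vv,p0,[.03,.03,.01,.2]); print(np.round(pp,4),round(e,3)); p0=pp
E
```

```text
scene 3011
top 3495
[ 0.5623  0.3363 -0.0023  0.2794] 0.049
[ 0.5626  0.3364 -0.0026  0.2857] 0.053
[0.5616 0.3358 0.0089 0.2848] 0.032
```

View pics/crop.png

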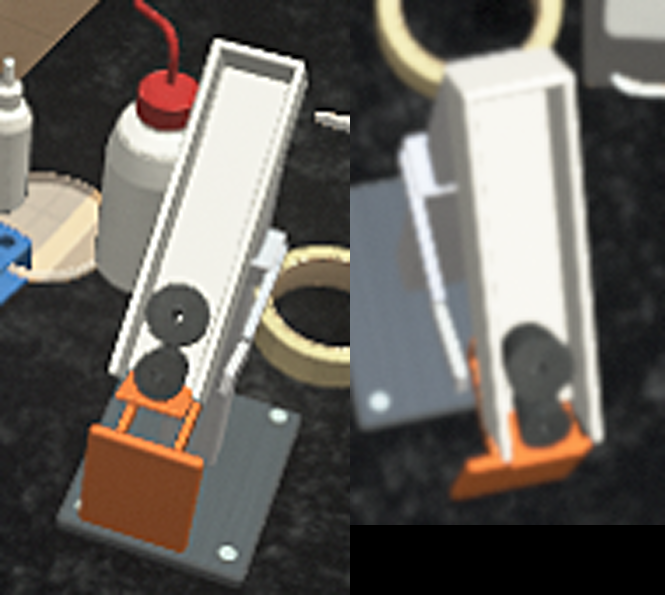

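Crop: the paddle's face corners (scene crop) are about (91,426), (203,461), (186,552), (81,515), and the chute's rail ends are clear in both views. Fitting the dispenser to those corners.

Run:
```python
from h import *
sc=np.array([[91,426],[203,461],[186,552],[81,515],[215,40],[307,62],[111,375],[197,403]])/3.5+[350,125]
tp=(np.array([[466,462],[591,446],[575,472],[451,498],[443,93],[577,82],[507,462],[603,440]])-[350,0])/3.5+[340,80]
Cs,Ct=cam("scene"),cam("top")
def pts(p):
    x,y,z,yaw,w,h,l1,l2=p; c,s=np.cos(np.radians(38)),np.sin(np.radians(38))
    P=[[-.018,a,.134+b] for a,b in((.028,.036),(-.028,.036),(-.028,-.036),(.028,-.036))]
    P+=[[l*c-h*s,a,.2+l*s+h*c] for l in(l2,l1) for a in(w,-w)]
    return np.array(P)@R.from_euler("z",yaw).as_matrix().T+[x,y,z]
def f(p): P=pts(p); return np.r_[(proj(Cs,P)-sc).ravel(),(proj(Ct,P)-tp).ravel()]
for pin in(0,1):
    g=lambda p: np.r_[f(p),p[2]*(1e4 if pin else 0)]
    o=least_squares(g,[.56,.13,0,0,.022,.02,0,.2],loss="soft_l1",x_scale=[.01]*8)
    print(np.round(o.x,4),o.cost,"deg",np.degrees(o.x[3])); print(np.round(f(o.x).reshape(2,8,2),1).tolist())
```

```text
[ 0.6777  0.1236 -0.0012  0.2145  0.0209  0.0317 -0.0089  0.1474] 13.566636837987284 deg 12.28792940663275
[[[-0.4, -0.2], [0.3, 0.5], [-0.4, -0.1], [-0.9, 0.2], [-0.0, -0.1], [-0.3, 0.7], [-1.0, -0.3], [0.2, -0.1]], [[1.2, 1.4], [1.0, -1.3], [-2.0, -0.3], [0.6, -1.0], [6.5, 0.4], [-0.6, -2.6], [-0.5, -0.1], [0.2, 0.4]]]
[ 0.6771  0.1235 -0.      0.2148  0.0209  0.0304 -0.0092  0.1471] 13.689961186471123 deg 12.30584743625733
[[[-0.5, -0.4], [0.3, 0.3], [-0.4, -0.2], [-1.0, 0.1], [-0.0, -0.1], [-0.3, 0.7], [-1.0, -0.3], [0.3, -0.1]], [[1.4, 1.7], [1.3, -1.1], [-1.8, -0.1], [0.8, -0.7], [6.5, 0.4], [-0.6, -2.6], [-0.5, -0.1], [0.2, 0.4]]]
```

```bash
cat >> h.py <<'E'
def rows(targets):
    "targets: (x,y,z of grasp point, heading of tool x axis folded to the nearer half turn, tool down)"
    s=status.observe(); R0=R.from_rotvec(s["eef_rot"]); p=np.array(s["position"])
    for x,y,z,psi in targets:
        best=None
        for k in(0,1):
            c,q=np.cos(psi+k*np.pi),np.sin(psi+k*np.pi)
            M=np.array([[c,q,0],[q,-c,0],[0,0,-1]])  # x=heading,z=down
            rv=(R0.inv()*R.from_matrix(M)).as_rotvec()
            if best is None or np.linalg.norm(rv)<np.linalg.norm(best): best=rv
        d=R0.inv().apply(np.array([x,y,z-r.hold_point_z])-p)
        print(np.round(d/.5,4),np.round(best/np.pi,4),"turn deg",np.round(np.degrees(best),1))
E
python3 - <<'E'
from h import *
print(R.from_rotvec(status.observe()["eef_rot"]).as_matrix().round(3), r.hold_point_z)
g=(.442,.3015); a=.28
rows([(.36,-.1,.28,a),(g[0],g[1],.20,a)])
E
```

```text
[[ 0.946  0.325  0.   ]
 [ 0.325 -0.946 -0.   ]
 [ 0.     0.    -1.   ]] 0.0188
[ 0.616  -0.727  -0.0945] [ 0.     -0.      0.0162] turn deg [ 0.  -0.   2.9]
[ 1.0319 -1.4332  0.0655] [ 0.     -0.      0.0162] turn deg [ 0.  -0.   2.9]
```

```bash
python3 -m pendant '[{"hand":-1,"x":0.616,"y":-0.727,"z":-0.095,"az":0.016},{"hand":-1,"x":0.616,"y":-0.727,"z":-0.095,"az":0.016},{"hand":-1,"x":0.616,"y":-0.727,"z":-0.095,"az":0.016},{"hand":-1,"x":0.616,"y":-0.727,"z":-0.095,"az":0.016},{"hand":-1,"x":0.616,"y":-0.727,"z":-0.095,"az":0.016},{"hand":-1,"x":0.616,"y":-0.727,"z":-0.095,"az":0.016},{"hand":-1,"x":0.616,"y":-0.727,"z":-0.095,"az":0.016},{"hand":-1,"x":0.616,"y":-0.727,"z":-0.095,"az":0.016}]'
python3 - <<'E'
from h import *
rows([(.442,.3015,.22,.28)])
E
```

```text
[ 1.0319 -1.4332  0.0255] [ 0.     -0.      0.0162] turn deg [ 0.  -0.   2.9]validation failed for argument at $[0]...
```

```bash
python3 -m pendant '[{"hand":-1,"x":0.616,"y":-0.727,"z":-0.095,"ax":0,"ay":0,"az":0.016},{"hand":-1,"x":0.616,"y":-0.727,"z":-0.095,"ax":0,"ay":0,"az":0.016},{"hand":-1,"x":0.616,"y":-0.727,"z":-0.095,"ax":0,"ay":0,"az":0.016},{"hand":-1,"x":0.616,"y":-0.727,"z":-0.095,"ax":0,"ay":0,"az":0.016},{"hand":-1,"x":0.616,"y":-0.727,"z":-0.095,"ax":0,"ay":0,"az":0.016},{"hand":-1,"x":0.616,"y":-0.727,"z":-0.095,"ax":0,"ay":0,"az":0.016},{"hand":-1,"x":0.616,"y":-0.727,"z":-0.095,"ax":0,"ay":0,"az":0.016},{"hand":-1,"x":0.616,"y":-0.727,"z":-0.095,"ax":0,"ay":0,"az":0.016}]'
python3 - <<'E'
from h import *
print(camera_model("wrist")["tool_from_camera"])
rows([(.442,.3015,.22,.28)])
E
```

```text
t: 1.6
position: [0.3605, -0.0978, 0.2621]
eef_rot: [3.11, 0.442, 0.002]
ft_force: [0.2, 0.6, 0.3]
grip_width: 0.0911
grasp_force: 0.0
[[ 2.55919788e-05 -9.60774675e-01 -2.77330169e-01  7.92738398e-02]
 [ 9.99999974e-01  8.78376604e-05 -2.12022449e-04  3.56044754e-04]
 [ 2.28065832e-04 -2.77330156e-01  9.60774652e-01 -1.71205034e-01]
 [ 0.00000000e+00  0.00000000e+00  0.00000000e+00  1.00000000e+00]]
[ 0.3789 -0.7215  0.1218] [ 0.0002 -0.0005  0.0008] turn deg [ 0.  -0.1  0.1]
```

```bash
python3 -m pendant '[{"hand":-1,"x":0.379,"y":-0.7215,"z":0.12,"ax":0,"ay":0,"az":0},{"hand":-1,"x":0.379,"y":-0.7215,"z":0.12,"ax":0,"ay":0,"az":0},{"hand":-1,"x":0.379,"y":-0.7215,"z":0.12,"ax":0,"ay":0,"az":0},{"hand":-1,"x":0.379,"y":-0.7215,"z":0.12,"ax":0,"ay":0,"az":0},{"hand":-1,"x":0.379,"y":-0.7215,"z":0.12,"ax":0,"ay":0,"az":0},{"hand":-1,"x":0.379,"y":-0.7215,"z":0.12,"ax":0,"ay":0,"az":0},{"hand":-1,"x":0.379,"y":-0.7215,"z":0.12,"ax":0,"ay":0,"az":0},{"hand":-1,"x":0.379,"y":-0.7215,"z":0.12,"ax":0,"ay":0,"az":0}]'
python3 - <<'E'
from h import *
C=cam("wrist"); im=snapshot("wrist"); cv2.imwrite("pics/w1.png",im[...,::-1])
m=blue(im); q,e=fit(cup_hulls,[(C,m)],[.562,.336,0,.28],[.01,.01,.005,.05]); print(q.round(4),e)
q,e=fit(lambda x,y,a:cup_hulls(x,y,0,a),[(C,m)],[.562,.336,.28],[.01,.01,.05]); print(q.round(4),e)
x,y,a=q
rows([(x-.125*np.cos(a),y-.125*np.sin(a),.046,a)])
E
```

```text
t: 2.6
position: [0.4422, 0.3012, 0.2005]
eef_rot: [3.11, 0.444, -0.002]
ft_force: [-0.1, 0.7, -0.0]
grip_width: 0.0913
grasp_force: 0.0
[ 0.5642  0.3373 -0.0208  0.3917] 0.6728915471001813
[0.5647 0.3373 0.2904] 0.6943517158499133
[ 0.0072 -0.0021  0.3473] [ 0.0003  0.0004 -0.0025] turn deg [ 0.   0.1 -0.5]
```

View pics/w1.png

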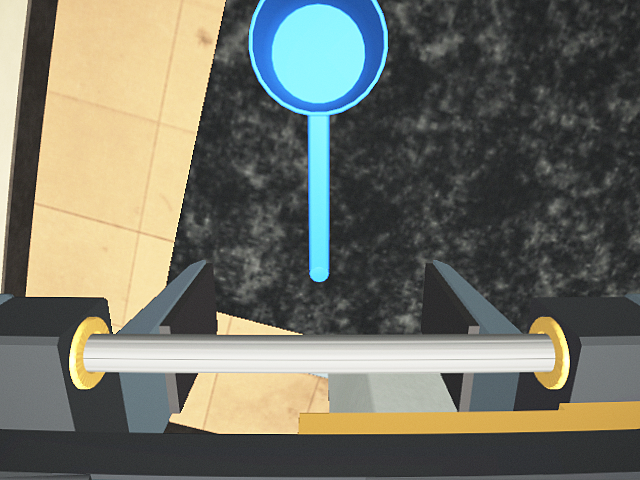

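The wrist view shows the cup rim centred near (318,45) and the handle straight below it to (319,275), between the fingers. The colours are brighter here, so I'll refit with a wider hue band.

Run:
```python
from h import *
C=cam("wrist"); im=np.ascontiguousarray(cv2.imread("pics/w1.png")[...,::-1])
h=cv2.cvtColor(im,cv2.COLOR_RGB2HSV); m=big_cc(((h[...,0]>85)&(h[...,0]<125)&(h[...,1]>110)&(h[...,2]>90)).astype(np.uint8)); print(m.sum())
q,e=fit(cup_hulls,[(C,m)],[.562,.336,0,.28],[.01,.01,.005,.05]); print(q.round(4),e)
q,e=fit(lambda x,y,a:cup_hulls(x,y,0,a),[(C,m)],[.562,.336,.28],[.01,.01,.05]); print(q.round(4),e)
x,y,a=q
rows([(x-.125*np.cos(a),y-.125*np.sin(a),.046,a)])
```

```text
11927
[5.612e-01 3.346e-01 3.000e-04 2.873e-01] 0.3208893337146125
[0.561  0.3346 0.2875] 0.3209532386956584
[-1.400e-03  3.000e-04  3.473e-01] [ 0.0003  0.0004 -0.0016] turn deg [ 0.   0.1 -0.3]
```

```bash
python3 -m pendant '[{"hand":-1,"x":-0.001,"y":0,"z":0.12,"ax":0,"ay":0,"az":-0.002},{"hand":-1,"x":-0.001,"y":0,"z":0.24,"ax":0,"ay":0,"az":-0.002},{"hand":-1,"x":-0.001,"y":0,"z":0.32,"ax":0,"ay":0,"az":-0.002},{"hand":-1,"x":-0.001,"y":0,"z":0.347,"ax":0,"ay":0,"az":-0.002},{"hand":-1,"x":-0.001,"y":0,"z":0.347,"ax":0,"ay":0,"az":-0.002},{"hand":-1,"x":-0.001,"y":0,"z":0.347,"ax":0,"ay":0,"az":-0.002},{"hand":1,"x":-0.001,"y":0,"z":0.347,"ax":0,"ay":0,"az":-0.002},{"hand":1,"x":-0.001,"y":0,"z":0.347,"ax":0,"ay":0,"az":-0.002}]'
python3 -m pendant '[{"hand":1,"x":0,"y":0,"z":0,"ax":0,"ay":0,"az":0},{"hand":1,"x":0,"y":0,"z":0,"ax":0,"ay":0,"az":0},{"hand":1,"x":0,"y":0,"z":0,"ax":0,"ay":0,"az":0},{"hand":1,"x":0,"y":0,"z":0,"ax":0,"ay":0,"az":0},{"hand":1,"x":0,"y":0,"z":0,"ax":0,"ay":0,"az":0},{"hand":1,"x":0,"y":0,"z":0,"ax":0,"ay":0,"az":0}]'
```

```text
t: 3.65
position: [0.4422, 0.2993, 0.0288]
eef_rot: [-3.109, -0.449, -0.003]
ft_force: [0.9, -1.2, 0.2]
grip_width: 0.0742
grasp_force: 0.0
t: 4.4
position: [0.4417, 0.299, 0.0279]
eef_rot: [3.109, 0.449, -0.0]
ft_force: [1.0, -0.1, -0.7]
grip_width: 0.0159
grasp_force: 30.0
```

```bash
python3 -m pendant '[{"hand":1,"x":0,"y":0,"z":-0.05,"ax":0,"ay":0,"az":0},{"hand":1,"x":0,"y":0,"z":-0.1,"ax":0,"ay":0,"az":0},{"hand":1,"x":0,"y":0,"z":-0.15,"ax":0,"ay":0,"az":0},{"hand":1,"x":0,"y":0,"z":-0.19,"ax":0,"ay":0,"az":0},{"hand":1,"x":0,"y":0,"z":-0.19,"ax":0,"ay":0,"az":0},{"hand":1,"x":0,"y":0,"z":-0.19,"ax":0,"ay":0,"az":0},{"hand":1,"x":0,"y":0,"z":-0.19,"ax":0,"ay":0,"az":0}]'
python3 - <<'E'
from h import *
s=status.observe(); p=np.array(s["position"]); M=R.from_rotvec(s["eef_rot"]).as_matrix(); print(p,M[:,0])
# cup refit in fixed views, with pitch
def hulls(x,y,z,a,t):
    c=cup_hulls(0,0,0,0); Q=R.from_euler("zy",[a,t]).as_matrix(); return [h@Q.T+[x,y,z] for h in c]
V=[]
for n in("scene","top"):
    im=snapshot(n); cv2.imwrite(f"pics/{n}1.png",im[...,::-1]); C=cam(n); m=blue(im)
    V.append((C,m))
# compare the cup only where the gripper does not hide: bowl hull against bowl part of mask
def bowl(x,y,z): return hulls(x,y,z,.287,0)[:1]
W=[]
for C,m in V:
    u=proj(C,[.5615,.3344,.125]); k=np.zeros((480,640),np.uint8); cv2.circle(k,tuple(int(v) for v in u[0]),45,1,-1)
    o=cv2.morphologyEx(m.astype(np.uint8),cv2.MORPH_OPEN,np.ones((13,13),np.uint8)); W.append((C,(o&k)>0)); print(W[-1][1].sum())
for ww in(W,W[:1],W[1:]):
    q,e=fit(bowl,ww,[.5615,.3344,.095],[.01,.01,.01]); print(q.round(4),round(e,3))
# dispenser without the mispicked corner
sc=np.array([[91,426],[203,461],[186,552],[81,515],[215,40],[307,62],[111,375],[197,403]])/3.5+[350,125]
tp=(np.array([[466,462],[591,446],[575,472],[451,498],[443,93],[577,82],[507,462],[603,440]])-[350,0])/3.5+[340,80]
Cs,Ct=cam("scene"),cam("top")
def pts(p):
    x,y,yaw,w,h,l1,l2=p; c,s=np.cos(np.radians(38)),np.sin(np.radians(38))
    P=[[-.018,a,.134+b] for a,b in((.028,.036),(-.028,.036),(-.028,-.036),(.028,-.036))]
    P+=[[l*c-h*s,a,.2+l*s+h*c] for l in(l2,l1) for a in(w,-w)]
    return np.array(P)@R.from_euler("z",yaw).as_matrix().T+[x,y,0]
def f(p):
    P=pts(p); return np.r_[(proj(Cs,P)-sc).ravel(),np.delete(proj(Ct,P)-tp,4,0).ravel()]
o=least_squares(f,[.677,.123,.2,.021,.03,0,.15],loss="soft_l1",x_scale=.01); print(o.x.round(4),o.cost)
cov=np.linalg.inv(o.jac.T@o.jac); print("sd",np.sqrt(np.diag(cov))[:3].round(4)); print(f(o.x).reshape(-1,2).round(1).tolist())
E
```

```text
t: 5.28
position: [0.441, 0.2985, 0.1217]
eef_rot: [3.108, 0.449, -0.004]
ft_force: [0.7, 0.5, -1.6]
grip_width: 0.0157
grasp_force: 30.0
[0.4410147  0.29848104 0.12167962] [ 0.95914712  0.28289678 -0.00249382]
1715
3249
[0.5631 0.3336 0.0924] 0.208
[ 0.6578  0.4349 -0.0547] 0.282
[0.5611 0.3326 0.1067] 0.023
[ 0.6772  0.1234  0.2102  0.0204  0.0321 -0.0088  0.1462] 7.366636518702758
sd [0.0008 0.0005 0.0086]
[[-0.4, -0.4], [0.3, 0.3], [-0.4, -0.2], [-0.9, 0.0], [0.4, 0.3], [-0.5, 1.0], [-0.8, -0.6], [-0.1, -0.5], [1.4, 1.6], [1.3, -1.0], [-1.7, -0.0], [0.8, -0.8], [-0.1, -1.5], [0.1, 0.1], [0.2, 0.8]]
```

Run:
```python
from h import *
rows([(.4471,.1254,.1418,-.2)])
```

```text
[-0.0869  0.3357 -0.0016] [0.0003 0.0005 0.155 ] turn deg [ 0.1  0.1 27.9]
```

```bash
python3 -m pendant '[{"hand":1,"x":-0.022,"y":0.084,"z":0,"ax":0,"ay":0,"az":0.039},{"hand":1,"x":-0.043,"y":0.168,"z":0,"ax":0,"ay":0,"az":0.078},{"hand":1,"x":-0.065,"y":0.252,"z":-0.001,"ax":0,"ay":0,"az":0.117},{"hand":1,"x":-0.087,"y":0.336,"z":-0.002,"ax":0,"ay":0,"az":0.155},{"hand":1,"x":-0.087,"y":0.336,"z":-0.002,"ax":0,"ay":0,"az":0.155},{"hand":1,"x":-0.087,"y":0.336,"z":-0.002,"ax":0,"ay":0,"az":0.155},{"hand":1,"x":-0.087,"y":0.336,"z":-0.002,"ax":0,"ay":0,"az":0.155},{"hand":1,"x":-0.087,"y":0.336,"z":-0.002,"ax":0,"ay":0,"az":0.155}]'
python3 - <<'E'
from h import *
s=status.observe(); p=np.array(s["position"]); M=R.from_rotvec(s["eef_rot"]).as_matrix(); ax=p+.125*M[:,0]; print(p.round(4),M[:,0].round(3),"axis",ax[:2].round(4))
rim=lambda c,z:[[c[0]+.048*np.cos(t),c[1]+.048*np.sin(t),z] for t in np.linspace(0,6.28,90)]
out=[]
for n in("scene","top"):
    im=snapshot(n)[...,::-1].copy(); C=cam(n)
    u0,v0,w,h=(290,170,150,150) if n=="scene" else (320,150,130,150)
    f=2.6
    b=cv2.resize(im[v0:v0+h,u0:u0+w],None,fx=f,fy=f,interpolation=cv2.INTER_CUBIC)
    for q in proj(C,rim(ax,p[2]-.0282+.06)): cv2.circle(b,tuple(int(v) for v in (q-[u0,v0])*f),1,(0,255,0),-1)
    out.append(b)
cv2.imwrite("pics/pre.png",np.hstack(out))
rows([(.5224,.1414,.1418,-.2)])
E
```

```text
t: 6.38
position: [0.4475, 0.1264, 0.1238]
eef_rot: [-3.126, 0.311, 0.0]
ft_force: [-0.3, 0.6, -1.8]
grip_width: 0.0159
grasp_force: 30.0
[0.4475 0.1264 0.1238] [ 0.98  -0.197 -0.   ] axis [0.5701 0.1017]
[ 0.1408 -0.0596  0.0017] [0.     0.     0.0004] turn deg [0.  0.  0.1]
```

View pics/pre.png

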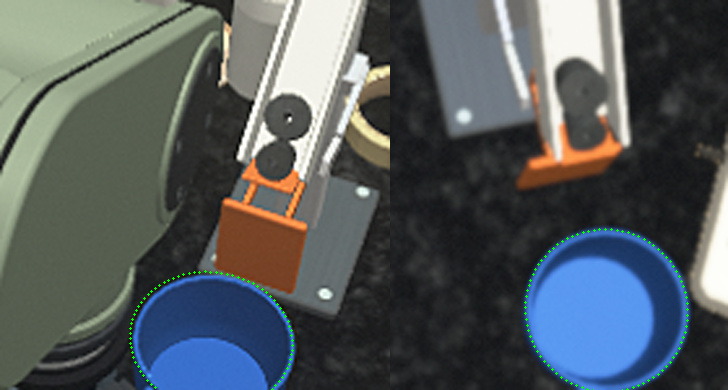

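The predicted rim (green) lies on the cup in both views, and the cup is in line with the paddle. Now the push.

```bash
python3 -m pendant '[{"hand":1,"x":0.035,"y":-0.015,"z":0.002,"ax":0,"ay":0,"az":0},{"hand":1,"x":0.07,"y":-0.03,"z":0.002,"ax":0,"ay":0,"az":0},{"hand":1,"x":0.088,"y":-0.037,"z":0.002,"ax":0,"ay":0,"az":0},{"hand":1,"x":0.106,"y":-0.045,"z":0.002,"ax":0,"ay":0,"az":0},{"hand":1,"x":0.124,"y":-0.0525,"z":0.002,"ax":0,"ay":0,"az":0},{"hand":1,"x":0.141,"y":-0.0596,"z":0.002,"ax":0,"ay":0,"az":0},{"hand":1,"x":0.141,"y":-0.0596,"z":0.002,"ax":0,"ay":0,"az":0},{"hand":1,"x":0.141,"y":-0.0596,"z":0.002,"ax":0,"ay":0,"az":0}]'
python3 - <<'E'
from h import *
s=status.observe(); p=np.array(s["position"]); M=R.from_rotvec(s["eef_rot"]).as_matrix(); ax=p+.125*M[:,0]; L=np.array([.6772,.1234]); d=np.array([np.cos(.21),np.sin(.21)])
v=ax[:2]-L; print("along",v@d,"across",v@[-d[1],d[0]],p[2])
out=[]
for n in("scene","top"):
    im=snapshot(n)[...,::-1]
    u0,v0,w,h=(290,150,150,150) if n=="scene" else (320,110,130,150)
    out.append(cv2.resize(im[v0:v0+h,u0:u0+w],None,fx=2.6,fy=2.6,interpolation=cv2.INTER_CUBIC))
cv2.imwrite("pics/push.png",np.hstack(out))
E
```

```text
t: 7.48
position: [0.5221, 0.1401, 0.1228]
eef_rot: [3.125, -0.315, -0.001]
ft_force: [-4.2, -1.9, -2.4]
grip_width: 0.0161
grasp_force: 30.0
along -0.0336276364019305 across -0.0013089014224628203 0.12277442571513099
```

View pics/push.png

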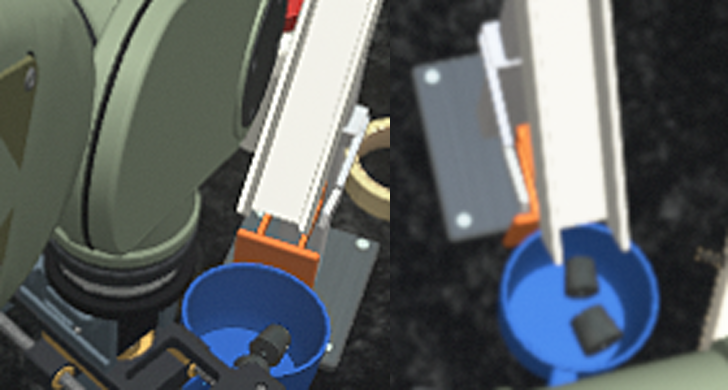

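Both stoppers are in the cup: top crop at about (580,277) and (598,330). I'll hold a bit, then back away.

```bash
python3 -m pendant '[{"hand":1,"x":0,"y":0,"z":0,"ax":0,"ay":0,"az":0},{"hand":1,"x":0,"y":0,"z":0,"ax":0,"ay":0,"az":0},{"hand":1,"x":0,"y":0,"z":0,"ax":0,"ay":0,"az":0},{"hand":1,"x":0,"y":0,"z":0,"ax":0,"ay":0,"az":0},{"hand":1,"x":0,"y":0,"z":0,"ax":0,"ay":0,"az":0},{"hand":1,"x":0,"y":0,"z":0,"ax":0,"ay":0,"az":0},{"hand":1,"x":0,"y":0,"z":0,"ax":0,"ay":0,"az":0},{"hand":1,"x":0,"y":0,"z":0,"ax":0,"ay":0,"az":0}]'
python3 -m pendant '[{"hand":1,"x":-0.018,"y":0.008,"z":0,"ax":0,"ay":0,"az":0},{"hand":1,"x":-0.045,"y":0.019,"z":0,"ax":0,"ay":0,"az":0},{"hand":1,"x":-0.08,"y":0.034,"z":0,"ax":0,"ay":0,"az":0},{"hand":1,"x":-0.115,"y":0.049,"z":0,"ax":0,"ay":0,"az":0},{"hand":1,"x":-0.15,"y":0.064,"z":0,"ax":0,"ay":0,"az":0},{"hand":1,"x":-0.17,"y":0.072,"z":0,"ax":0,"ay":0,"az":0},{"hand":1,"x":-0.17,"y":0.072,"z":0,"ax":0,"ay":0,"az":0},{"hand":1,"x":-0.17,"y":0.072,"z":0,"ax":0,"ay":0,"az":0}]'
python3 - <<'E'
from h import *
rows([(.43,.23,.12,-.1),(.43,.23,.0475,-.1)])
E
```

```text
t: 8.57
position: [0.5226, 0.1405, 0.123]
eef_rot: [3.126, -0.314, 0.0]
ft_force: [-3.9, -4.1, -3.2]
grip_width: 0.0157
grasp_force: 30.0
t: 9.57
position: [0.4332, 0.1227, 0.1233]
eef_rot: [-3.125, 0.313, -0.003]
ft_force: [-0.4, 0.0, -1.6]
grip_width: 0.0157
grasp_force: 30.0
[-0.0491 -0.2091  0.0443] [-0.0003 -0.0007 -0.0318] turn deg [-0.  -0.1 -5.7]
[-0.0494 -0.2089  0.1893] [-0.0003 -0.0007 -0.0318] turn deg [-0.  -0.1 -5.7]
```

```bash
python3 -m pendant '[{"hand":1,"x":-0.012,"y":-0.052,"z":0.01,"ax":0,"ay":0,"az":-0.008},{"hand":1,"x":-0.025,"y":-0.105,"z":0.02,"ax":0,"ay":0,"az":-0.016},{"hand":1,"x":-0.037,"y":-0.157,"z":0.03,"ax":0,"ay":0,"az":-0.024},{"hand":1,"x":-0.049,"y":-0.209,"z":0.044,"ax":0,"ay":0,"az":-0.032},{"hand":1,"x":-0.049,"y":-0.209,"z":0.09,"ax":0,"ay":0,"az":-0.032},{"hand":1,"x":-0.049,"y":-0.209,"z":0.13,"ax":0,"ay":0,"az":-0.032},{"hand":1,"x":-0.049,"y":-0.209,"z":0.16,"ax":0,"ay":0,"az":-0.032},{"hand":1,"x":-0.049,"y":-0.209,"z":0.175,"ax":0,"ay":0,"az":-0.032}]'
python3 - <<'E'
from h import *
rows([(.43,.23,.0467,-.1)])
E
```

```text
t: 10.58
position: [0.4294, 0.23, 0.035]
eef_rot: [-3.138, 0.156, -0.0]
ft_force: [-2.5, -0.7, 3.2]
grip_width: 0.016
grasp_force: 30.0
[ 0.0012 -0.0001  0.0142] [-0.0001 -0.0001  0.0002] turn deg [-0. -0.  0.]
```

```bash
python3 -m pendant '[{"hand":1,"x":0,"y":0,"z":0.004,"ax":0,"ay":0,"az":0},{"hand":1,"x":0,"y":0,"z":0.008,"ax":0,"ay":0,"az":0},{"hand":1,"x":0,"y":0,"z":0.012,"ax":0,"ay":0,"az":0},{"hand":1,"x":0,"y":0,"z":0.014,"ax":0,"ay":0,"az":0},{"hand":1,"x":0,"y":0,"z":0.014,"ax":0,"ay":0,"az":0},{"hand":1,"x":0,"y":0,"z":0.014,"ax":0,"ay":0,"az":0}]'
```

```text
t: 11.32
position: [0.4291, 0.2297, 0.0286]
eef_rot: [-3.137, 0.156, -0.001]
ft_force: [-2.6, 1.6, 2.6]
grip_width: 0.0157
grasp_force: 30.0
```

Contact with the worktop (the vertical force turned upward); releasing.

```bash
python3 -m pendant '[{"hand":-1,"x":0,"y":0,"z":0,"ax":0,"ay":0,"az":0},{"hand":-1,"x":0,"y":0,"z":0,"ax":0,"ay":0,"az":0},{"hand":-1,"x":0,"y":0,"z":0,"ax":0,"ay":0,"az":0},{"hand":-1,"x":0,"y":0,"z":0,"ax":0,"ay":0,"az":0},{"hand":-1,"x":0,"y":0,"z":0,"ax":0,"ay":0,"az":0},{"hand":-1,"x":0,"y":0,"z":0,"ax":0,"ay":0,"az":0}]'
python3 -m pendant '[{"hand":-1,"x":0,"y":0,"z":-0.05,"ax":0,"ay":0,"az":0},{"hand":-1,"x":0,"y":0,"z":-0.12,"ax":0,"ay":0,"az":0},{"hand":-1,"x":0,"y":0,"z":-0.24,"ax":0,"ay":0,"az":0},{"hand":-1,"x":0,"y":0,"z":-0.3,"ax":0,"ay":0,"az":0},{"hand":-1,"x":0,"y":0,"z":-0.3,"ax":0,"ay":0,"az":0},{"hand":-1,"x":0,"y":0,"z":-0.3,"ax":0,"ay":0,"az":0},{"hand":-1,"x":0,"y":0,"z":-0.3,"ax":0,"ay":0,"az":0},{"hand":-1,"x":0,"y":0,"z":-0.3,"ax":0,"ay":0,"az":0}]'
python3 - <<'E'
from h import *
a=[snapshot(n)[...,::-1] for n in("wrist","top")]
cv2.imwrite("pics/end.png",np.hstack([cv2.resize(i,(400,300)) for i in a]))
E
```

```text
t: 12.08
position: [0.4289, 0.2296, 0.0284]
eef_rot: [3.138, -0.156, 0.0]
ft_force: [-0.8, -1.1, -0.1]
grip_width: 0.0732
grasp_force: 0.0
t: 13.08
position: [0.4283, 0.2294, 0.1773]
eef_rot: [3.136, -0.156, -0.003]
ft_force: [0.5, -0.4, -0.4]
grip_width: 0.0914
grasp_force: 0.0
```

View pics/end.png

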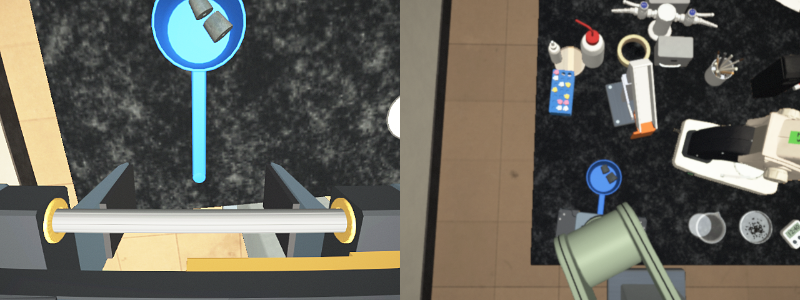

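The cup stands upright on the open worktop, both stoppers lie inside it (wrist half of the picture, near (202,8) and (218,27)), and the gripper is clear.

```bash
python3 -c "
from workcell import job
print(job.finish_job())"
```

```text
the job is handed in; nothing more can be done
None
```

The job is handed in: the cup stands upright on the open worktop with both stoppers inside and the gripper clear of it, at about 13 s of the 48 s allowed; the hand-in returned no verdict.

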